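Sweep squeezed lemon halves off the board into the scrap tray

TASK

Clear the raised wooden board: with the fingers, sweep the three squeezed lemon halves across it and off its side edge into the steel scrap tray tucked under that edge. Slide them along the wood, do not pick them up, pinch them or press down hard on them, and leave the jar, the pot and the fan switch as they are. Finish with all three halves lying in the tray.

Things in the scene. Friction and masses are not known exactly. Their poses are not given: they have to be found in the camera images.
- board: Laminated wooden board in light and dark staves, standing on four legs, fixed to the bench. 340 mm along its x (front to back), 360 mm along its y (side to side, so its side edges are 180 mm from the centre); the flat top is 95 mm above the bench. Origin: on the bench surface under the board's centre. No lip at the edges.
- scrap_tray: Open steel kitchen pan fixed on the bench, 325 mm along x, 176 mm along y over its flange, 65 mm high; hollow 300 x 150 mm, walls and floor 2 mm. One long flange is tucked 16 mm under a side edge of the board, so what slides off that edge drops in. It is at the board's +y or -y side, varying; axes parallel to the board's. Origin: centre of its underside, 252 mm from the board's centre.
- lemon_a: Squeezed lemon half, yellow dome lying cut face down on the board: 48 mm across at the board, 27 mm high, about 30 g, slides without rolling. Origin: centre of the flat cut face; its z points up through the dome.
- lemon_b: Second lemon half, same as lemon_a. The halves lie apart (at least 4 mm), anywhere on the front and middle of the board, in front of the jar and the switch.
- lemon_c: Third lemon half, same as lemon_a.
- jar: Small green glass jar with a steel cap, 56 mm across and 75 mm high, standing loose at the back of the board (beyond the lemon halves as seen by the robot). Leave alone. Origin: centre of its underside.
- pot: Steel saucepan with two loop handles, 136 mm across (184 mm over the handles), 85 mm high, standing loose on the bench beside the board, across the board from the scrap tray. Leave alone. Origin: centre of its underside.
- fan_switch: Ceiling fan switch: white surface box 86 x 86 mm, 34 mm high, with an aluminium plate, fixed on the back of the board beside the jar; its toggle stands up a further 30 mm. Leave alone. Origin: centre of its underside.
- fan_toggle (a joint): Angle of the fan switch's toggle lever, rad: -0.35 leaning towards the robot (off), as found; +0.35 leaning away (on). It stays where it is put.

How it is judged (in metres and radians):
At the end, for the whole second after the job is handed in: All three lemon halves lie at rest inside the hollow of the scrap tray, below its rim (their centres within 150 mm by 75 mm of the tray's centre and less than 65 mm up). The jar and the pot stand upright within 15 mm of where they were, and the fan toggle is still leaning to the off side (x of lemon_a in the frame of scrap_tray between -0.15 and 0.15 m and y of lemon_a in the frame of scrap_tray between -0.075 and 0.075 m and z of each of lemon_a, lemon_b, lemon_c in the frame of scrap_tray below 0.065 m and linear speed of each of lemon_a, lemon_b, lemon_c below 0.03 m/s and x of lemon_b in the frame of scrap_tray between -0.15 and 0.15 m and y of lemon_b in the frame of scrap_tray between -0.075 and 0.075 m and x of lemon_c in the frame of scrap_tray between -0.15 and 0.15 m and y of lemon_c in the frame of scrap_tray between -0.075 and 0.075 m and distance of each of jar, pot from where it was at the start of the episode below 0.015 m and angle between each of jar, pot's own z axis and vertical below 0.2 rad and value of joint fan_toggle below 0.05 rad); the robot touches nothing.
It fails at once if a lemon half is lifted off the board (its flat face more than 12 mm above the wood while level, or more than 32 mm at any tilt) (height (world z) of any of lemon_a, lemon_b, lemon_c above 0.127 m or (height (world z) of lemon_a above 0.107 m and angle between lemon_a's own z axis and vertical below 0.35 rad) or (height (world z) of lemon_b above 0.107 m and angle between lemon_b's own z axis and vertical below 0.35 rad) or (height (world z) of lemon_c above 0.107 m and angle between lemon_c's own z axis and vertical below 0.35 rad)).
It fails at once if a lemon half is pinched or pressed hard by the fingers (more than 15 N) (contact force between the fingers and lemon_a above 15 N or contact force between the fingers and lemon_b above 15 N or contact force between the fingers and lemon_c above 15 N).
It fails at once if the jar or the pot is moved more than 15 mm or tipped (distance of any of jar, pot from where it was at the start of the episode above 0.015 m or angle between any of jar, pot's own z axis and vertical above 0.2 rad).
It fails at once if the fan switch is flipped (value of joint fan_toggle above 0.05 rad).
It also fails if it takes over 58 s, if anything falls off the work surface, if the arm or the gripper's body presses on something with over 40 N, if the wrist force passes 120 N, or if a joint passes its speed limit or range.

ROBOT

A 6-joint arm with a two-finger parallel gripper is mounted at the origin on the work surface. World frame = base frame: x ahead of the robot, y to its left, z up, the work surface at z = 0. Lengths are in m, angles in degrees, forces in N, time in s.
With the tool pointing down it reaches from about 0.3 to 0.75 m from the base axis. Payload 8.5 kg.
Tool frame: the origin (TCP) lies midway between the tips of the shut fingers; the grasp point (between the pads) lies 19 mm behind it; z points along the fingers, y is the line along which they close (so a half turn about z gives the same grasp; the last joint's range is limited). The gripper opens to 85 mm and grips with 20 to 120 N. Pads are 22 mm wide; open, the fingers measure 114 mm over their backs; the gripper's body (76 mm by 85 mm) begins 54 mm behind the grasp point. The pads swing forward as they close: fully open they stand 13 mm farther back than shut.
Start: joints at [-12.336, 21.807, 74.336, -0, 83.858, -12.336], TCP at [0.55, 0, 0.231] pointing down, gripper open.
Joint ranges: [-178.18, 178.18], [-50.72, 133.34], [12.68, 142.11], [-81.47, 261.47], [9.98, 163.14], [-165.26, 165.26]. Speed limits (degrees/s): [136.94, 136.94, 180, 180, 180, 180].

INTERFACE

Orientations are given as a 3x3 rotation matrix whose columns are the frame's x, y, z axes.
In Python, from rig import env, viewer, recognise, pinpoint gives the robot as it stands.
- The arm moves only by the tool move_arm, never from a script. Its argument "plan" is text: rows parted by semicolons, each of 7 numbers parted by spaces: the shift along the tool's x, y, z in m, then the turn, a rotation vector about the tool's x, y, z in rad, then the finger opening in m, from 0 to 0.0854. A call has 1 to 12 rows; each row shifts and turns the commanded pose from where the row before left it, along the tool's axes as they then stand; what a row does not reach is not made up. A row lasts 1/8 s, in which the tool goes at most 62.5 mm and 10.7 degrees, less where a joint would pass 70% of its speed; a pose out of reach is approached as far as the arm can. A call is refused whole if a number of a shift passes 0.0625 or a number of a turn 0.188, either way. A call with a gripper value outside its range is refused whole. The fingers move at their own pace and stop on an object; "grip_force" is the grip in N (left out, the last holds). Time passes only in rows, so rows that do not move let the fingers close. It gives the time, the measured TCP pose, the force, the opening and the grip force at its end, in the units of the state.
- env.observe(): the state, without advancing time (a new reading comes with each control period).
- viewer.get_image(name): name is "scene" or "side" or "wrist"; returns (picture, depth): 420x560x3 uint8, red, green, blue; 420x560 float32, m along the optical axis (not along the pixel's ray), 0 where there is no reading.
- viewer.calibration(name): a dict with "fx", "fy", "cx", "cy" (pixels), "k1" (the pictures are not rectified: a ray, as slopes to the right and down, at radius r is drawn at 1 + k1 r^2 times it, then the intrinsics apply), "R" (3x3) and "t" (3): a world point X has camera coordinates R X + t. Camera axes: x right, y down, z forward; pixel columns grow to the right and rows downward; lengths in m; the calibration is good to about 2 mm. A picture is of the moment at which its call begins: read the wrist's pose just before it. calibration takes no time and is no camera call; for the wrist camera it gives the pose at the moment of the call.
- env.close_job(): hands the job in; it is judged then, once.
Trained networks look in the newest picture that a camera, given by its name, has taken for a name from the list of things; names that differ only in an ending like _2 or _b are one class to them, and where a whole thing is asked for, a point or a joint stands for the part that bears it (a point fixed in the world has none). Each returns a list of dicts, best first, with "conf" (0 to 1); they miss things now and then, are a little off and sometimes report something else, mostly with a low value. They report only what shows in the picture. A call takes as long as a camera call.
- recognise(camera, name): "extent" ([centre column, centre row, width, height] in pixels, round what is visible of it).
- pinpoint(camera, name): "pixel" ([column, row] in pixels: a listed point, or the origin of a listed thing).
The state is a dict: "time_s": time; "q": joint angles; "qvel": joint speeds; "joint_efforts": joint torques, N m; "position": TCP position; "tool_rot": TCP orientation; "ft_force": force on the tool from outside, world axes, zero at the start; "wrist_torque": the same for the moment, N m; "grip_width": finger opening in m; "gripper_force": force on a finger pad.
Only numpy, scipy, OpenCV 4.12 (cv2) and the standard library are available. Lean on these libraries where they do the work, as an engineer would, in place of code of your own. Each camera call takes 0.05 s, during which the arm holds its last target. There are 200 camera calls.

## Working session

There is one attempt and no reset: what is moved stays moved. The work goes in short steps, Python scripts to look and compute and a tool call to move; the robot and the scene stay as the last step left them, time stands still between calls to the robot, and variables do not carry over. Pictures are saved under pics/ and viewed, at most 10 in all, crops included, and the job is handed in when it is done.

Besides the shell and the picture viewer there is one more tool, called after ">>>" by a JSON object that holds its "name" and its "arguments". move_arm: Moves the arm, as the interface text tells. Its arguments: {"type":"object","properties":{"plan":{"type":"string"},"grip_force":{"type":"number"}},"required":["plan"]}

```bash
mkdir -p pics; cat > h.py <<'E'
import numpy as np, cv2
from rig import env, viewer, recognise, pinpoint
def world(cam,px,z=None,depth=None):
    c=viewer.calibration(cam);R=np.array(c["R"]);t=np.array(c["t"])
    d=np.array([(px[0]-c["cx"])/c["fx"],(px[1]-c["cy"])/c["fy"]]);u=d.copy()
    for _ in range(10): u=d/(1+c["k1"]*(u@u))
    ray=R.T@np.array([u[0],u[1],1]);o=-R.T@t
    s=depth if depth is not None else (z-o[2])/ray[2]
    return o+s*ray
E
python3 - <<'E'
from h import *
ims=[]
for c in("scene","side"):
    im,d=viewer.get_image(c); cv2.imwrite(f"pics/{c}0.png",im[:,:,::-1]); np.save(f"{c}d.npy",d)
    for n,z in(("lemon_a",.095),("jar",.095),("pot",0),("fan_switch",.095),("scrap_tray",0),("board",0)):
        for r in pinpoint(c,n)[:4]: print(c,n,round(r["conf"],2),np.round(r["pixel"]),np.round(world(c,r["pixel"],z),3))
s=env.observe();print(s["time_s"],s["position"],s["tool_rot"],s["grip_width"])
E
```

```text
scene lemon_a 0.81 [259. 227.] [ 0.601 -0.008  0.095]
scene lemon_a 0.77 [181. 192.] [ 0.448 -0.076  0.095]
scene lemon_a 0.72 [257. 189.] [0.531 0.039 0.095]
scene jar 0.98 [331. 234.] [0.691 0.083 0.095]
scene pot 0.8 [336. 184.] [0.57  0.218 0.   ]
scene fan_switch 0.9 [217. 307.] [ 0.678 -0.153  0.095]
scene fan_switch 0.66 [257. 229.] [ 0.602 -0.013  0.095]
scene scrap_tray 0.88 [128. 320.] [ 0.562 -0.279  0.   ]
scene scrap_tray 0.16 [257. 186.] [0.469 0.083 0.   ]
scene board 0.86 [243. 245.] [ 0.566 -0.025  0.   ]
side lemon_a 0.74 [281. 199.] [ 0.6   -0.013  0.095]
side lemon_a 0.72 [361. 180.] [ 0.45  -0.081  0.095]
side jar 0.86 [224. 232.] [0.688 0.086 0.095]
side pot 0.62 [296. 334.] [0.566 0.216 0.   ]
side fan_switch 0.8 [244. 161.] [ 0.683 -0.153  0.095]
side board 0.74 [298. 235.] [ 0.57 -0.03  0.  ]
0.7 [ 5.49981467e-01 -1.25122792e-05  2.31342940e-01] [[-1.58800825e-05  1.00000000e+00  1.78871252e-05]
 [ 9.99999999e-01  1.58808396e-05 -4.23243769e-05]
 [-4.23246610e-05  1.78864531e-05 -9.99999999e-01]] 0.08553201495390383
```

View pics/scene0.png

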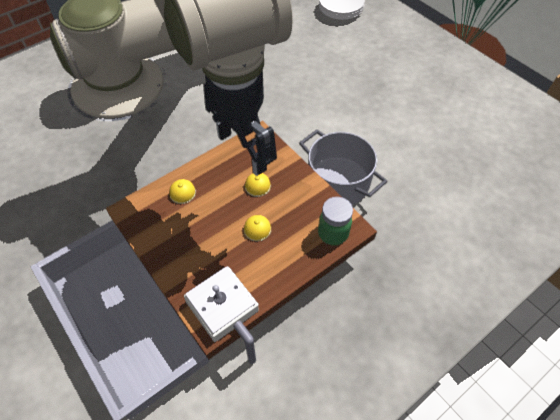

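View pics/side0.png

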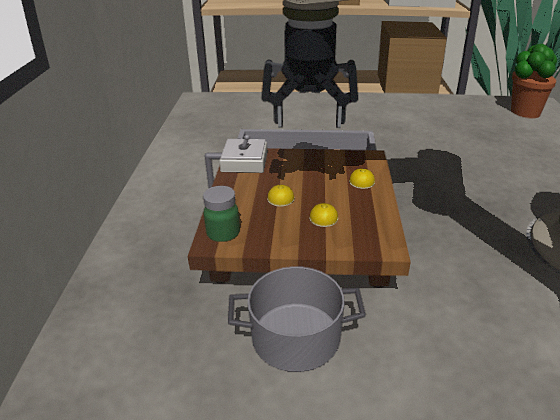

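The scene view shows three lemons at about (181,192), (258,186) and (258,229). The tray is on the left (-y) side, the jar is at (335,225) and the switch at (220,300). The side view shows lemons at (361,179), (323,215) and (281,196). The network hits match these. Next I check the board's yaw and the second lemon's position.

```bash
python3 - <<'E'
from h import *
for p in((108,210),(206,350),(376,234),(265,122)): print(np.round(world("scene",p,.095),3))
for p in((190,258),(408,262),(386,150)): print("side",np.round(world("side",p,.095),3))
for c in("scene","side"):
    im,_=viewer.get_image(c)
    hsv=cv2.cvtColor(im,cv2.COLOR_RGB2HSV); m=cv2.inRange(hsv,(24,180,100),(34,255,255))
    n,l,st,ce=cv2.connectedComponentsWithStats(m)
    for i in range(1,n):
        if st[i,4]>80: print(c,st[i],np.round(world(c,ce[i],.095+.012),3))
E
```

```text
[ 0.4   -0.203  0.095]
[ 0.726 -0.206  0.095]
[0.74  0.144 0.095]
[0.405 0.156 0.095]
side [0.73  0.154 0.095]
side [0.399 0.155 0.095]
side [ 0.386 -0.205  0.095]
scene [246 175  24  19 228] [0.53  0.039 0.107]
scene [170 181  24  21 249] [ 0.456 -0.08   0.107]
scene [245 216  25  23 262] [ 0.606 -0.02   0.107]
side [350 169  25  18 357] [ 0.45  -0.069  0.107]
side [268 185  26  20 409] [ 0.6   -0.008  0.107]
side [310 203  28  22 461] [0.524 0.05  0.107]
```

>>> {"name": "move_arm", "arguments": {"plan": "0.047 -0.01 0 0 0 0 0.025;0.047 -0.01 0 0 0 0 0.025;0 0 0.04 0 0 0 0.025;0 0 0.04 0 0 0 0.025;0 0 0.03 0 0 0 0.025;0 0 0.01 0 0 0 0.025;0 0 0 0 0 0 0.025;0 0 0 0 0 0 0.025", "grip_force": 20}}

```text
time_s: 1.8
position: [0.5307, 0.094, 0.1126]
tool_rot: [[-0.0, 1.0, 0.002], [1.0, 0.0, -0.0], [-0.0, 0.002, -1.0]]
ft_force: [0.1, 0.1, -0.2]
grip_width: 0.0248
gripper_force: 0.0
```

```bash
python3 - <<'E'
from h import *
im,_=viewer.get_image("side"); cv2.imwrite("pics/s1.png",cv2.resize(im[100:320,180:460,::-1],None,fx=2.5,fy=2.5))
E
```

```text
(no output)
```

View pics/s1.png

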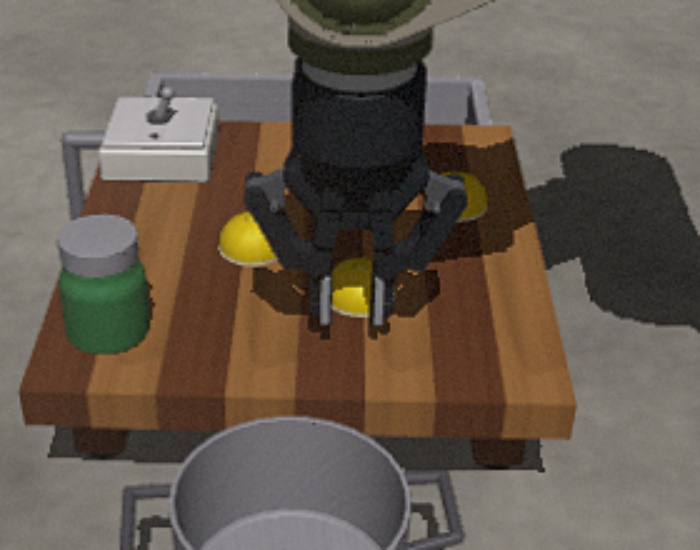

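The side crop shows the fingertips at (325,320) and (378,325), straddling lemon b's centre line from behind. I lower and sweep.

>>> {"name": "move_arm", "arguments": {"plan": "0 0 0.011 0 0 0 0.025;-0.01 0 0 0 0 0 0.025;-0.01 0 0 0 0 0 0.025;-0.015 0 0 0 0 0 0.025;-0.02 0 0 0 0 0 0.025;-0.025 0 0 0 0 0 0.025;-0.025 0 0 0 0 0 0.025;-0.025 0 0 0 0 0 0.025;-0.025 0 0 0 0 0 0.025;-0.025 0 0 0 0 0 0.025;-0.02 0 0 0 0 0 0.025;-0.01 0 0 0 0 0 0.025"}}

```text
time_s: 3.35
position: [0.5299, -0.1174, 0.1004]
tool_rot: [[0.001, 1.0, 0.0], [1.0, -0.001, -0.0], [-0.0, 0.0, -1.0]]
ft_force: [0.2, 0.2, 0.2]
grip_width: 0.0252
gripper_force: 0.2
```

```bash
python3 - <<'E'
from h import *
im,_=viewer.get_image("scene"); cv2.imwrite("pics/s2.png",cv2.resize(im[100:400,20:400,::-1],None,fx=2,fy=2))
E
```

```text
(no output)
```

View pics/s2.png

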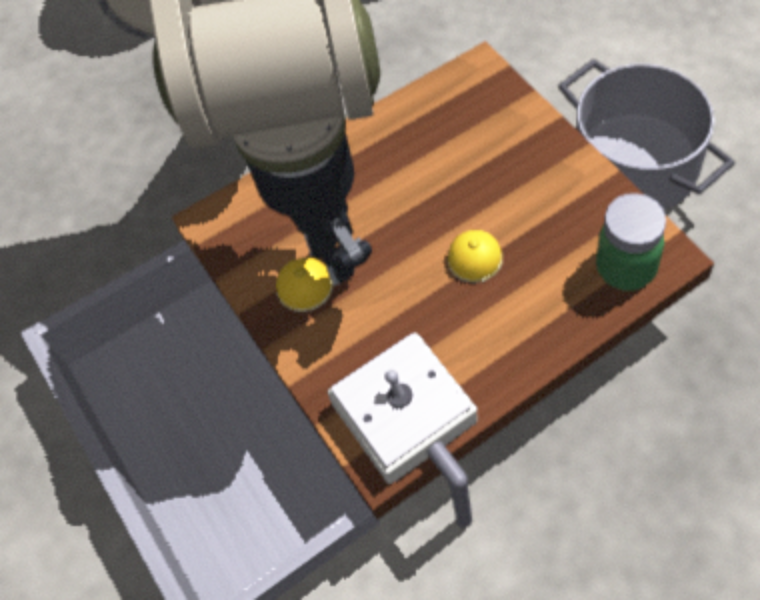

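Lemon b sits at (304,284) in the crop, right in front of the fingers and well tracked. I push it over the edge, then pull back and rise.

>>> {"name": "move_arm", "arguments": {"plan": "-0.015 0 0 0 0 0 0.025;-0.02 0 0 0 0 0 0.025;-0.02 0 0 0 0 0 0.025;-0.02 0 0 0 0 0 0.025;-0.015 0 0 0 0 0 0.025;-0.01 0 0 0 0 0 0.025;0 0 0 0 0 0 0.025;0 0 0 0 0 0 0.025;0.03 0 -0.01 0 0 0 0.025;0 0 -0.05 0 0 0 0.025;0 0 -0.04 0 0 0 0.025"}}

```text
time_s: 4.78
position: [0.5301, -0.185, 0.2021]
tool_rot: [[-0.001, 1.0, 0.001], [1.0, 0.001, -0.0], [-0.0, 0.001, -1.0]]
ft_force: [-0.1, -0.6, 0.9]
grip_width: 0.0251
gripper_force: 0.0
```

```bash
python3 - <<'E'
from h import *
for c in("scene","side"):
    im,_=viewer.get_image(c)
    if c=="scene":cv2.imwrite("pics/s3.png",cv2.resize(im[100:400,20:400,::-1],None,fx=2,fy=2))
    for r in pinpoint(c,"lemon_a"): print(c,round(r["conf"],2),np.round(r["pixel"]),np.round(world(c,r["pixel"],.095),3))
E
```

```text
scene 0.75 [178. 191.] [ 0.444 -0.079  0.095]
scene 0.63 [125. 302.] [ 0.578 -0.266  0.095]
scene 0.6 [259. 228.] [ 0.601 -0.01   0.095]
side 0.62 [361. 179.] [ 0.45  -0.083  0.095]
```

View pics/s3.png

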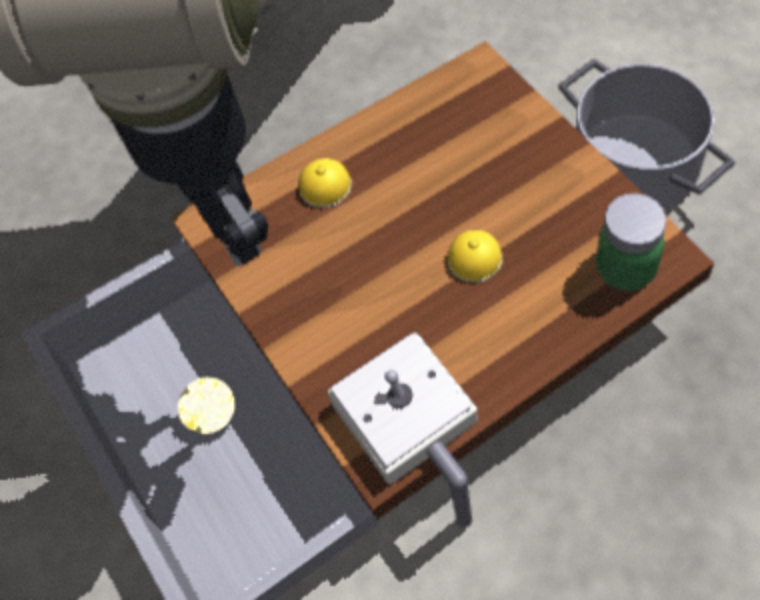

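Lemon b lies flipped in the tray at crop (206,407), and the other two haven't moved. Next is lemon c.

>>> {"name": "move_arm", "arguments": {"plan": "0.04 -0.02 0 0 0 0 0.025;0.04 -0.02 0 0 0 0 0.025;0.04 -0.02 0 0 0 0 0.025;0.04 -0.021 0 0 0 0 0.025;0 0 0 0 0 0 0.025;0 0 0.04 0 0 0 0.025;0 0 0.04 0 0 0 0.025;0 0 0.015 0 0 0 0.025;0 0 0.007 0 0 0 0.025;0 0 0 0 0 0 0.025"}}

```text
time_s: 6.22
position: [0.449, -0.0263, 0.098]
tool_rot: [[0.0, 1.0, -0.001], [1.0, -0.0, 0.0], [0.0, -0.001, -1.0]]
ft_force: [0.2, 0.3, 1.0]
grip_width: 0.0248
gripper_force: 0.0
```

>>> {"name": "move_arm", "arguments": {"plan": "-0.01 0 -0.002 0 0 0 0.025;-0.01 0 0 0 0 0 0.025;-0.015 0.001 0 0 0 0 0.025;-0.02 0.001 0 0 0 0 0.025;-0.025 0.002 0 0 0 0 0.025;-0.025 0.002 0 0 0 0 0.025;-0.02 0.002 0 0 0 0 0.025;-0.02 0.002 0 0 0 0 0.025;-0.02 0.001 0 0 0 0 0.025;-0.015 0 0 0 0 0 0.025;-0.01 0 0 0 0 0 0.025;0 0 0 0 0 0 0.025"}}

```text
time_s: 7.72
position: [0.4599, -0.2165, 0.1002]
tool_rot: [[0.001, 1.0, -0.0], [1.0, -0.001, 0.0], [0.0, -0.0, -1.0]]
ft_force: [-0.0, 0.1, -0.7]
grip_width: 0.0251
gripper_force: 0.0
```

>>> {"name": "move_arm", "arguments": {"plan": "0 0 0 0 0 0 0.025;0.03 0 -0.01 0 0 0 0.025;0 0 -0.05 0 0 0 0.025;0 0 -0.04 0 0 0 0.025"}}

```text
time_s: 8.22
position: [0.46, -0.1851, 0.202]
tool_rot: [[-0.001, 1.0, 0.0], [1.0, 0.001, -0.0], [-0.0, 0.0, -1.0]]
ft_force: [1.4, -0.2, -0.0]
grip_width: 0.0251
gripper_force: 0.0
```

```bash
python3 - <<'E'
from h import *
for c in("scene","side"):
    im,_=viewer.get_image(c)
    if c=="scene":cv2.imwrite("pics/s4.png",cv2.resize(im[100:400,20:400,::-1],None,fx=2,fy=2))
    for r in pinpoint(c,"lemon_a"): print(c,round(r["conf"],2),np.round(r["pixel"]),np.round(world(c,r["pixel"],.095),3),np.round(world(c,r["pixel"],.02),3))
E
```

```text
scene 0.94 [102. 265.] [ 0.495 -0.264  0.095] [ 0.446 -0.264  0.02 ]
scene 0.62 [259. 227.] [ 0.6   -0.009  0.095] [0.562 0.017 0.02 ]
scene 0.55 [129. 293.] [ 0.568 -0.252  0.095] [ 0.527 -0.252  0.02 ]
side 0.92 [280. 200.] [ 0.601 -0.009  0.095] [ 0.609 -0.122  0.02 ]
```

View pics/s4.png

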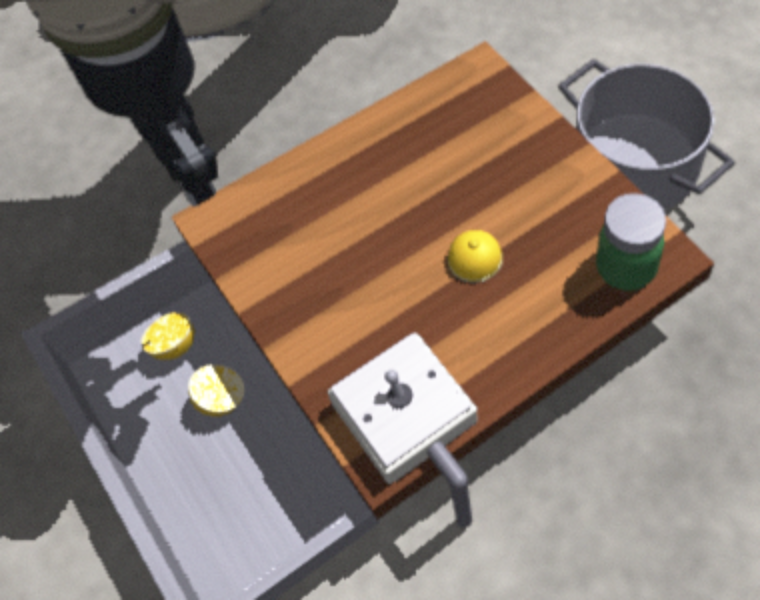

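Lemons b and c both lie in the tray, at crop (215,388) and (168,335). Now lemon a, nudging it slightly away from the switch.

>>> {"name": "move_arm", "arguments": {"plan": "0.044 0.028 0 0 0 0 0.025;0.044 0.028 0 0 0 0 0.025;0.044 0.028 0 0 0 0 0.025;0.044 0.028 0 0 0 0 0.025;0.044 0.028 0 0 0 0 0.025;0 0 0 0 0 0 0.025;0 0 0.04 0 0 0 0.025;0 0 0.04 0 0 0 0.025;0 0 0.015 0 0 0 0.025;0 0 0.006 0 0 0 0.025;0 0 0 0 0 0 0.025"}}

```text
time_s: 9.8
position: [0.6003, 0.0338, 0.1]
tool_rot: [[0.0, 1.0, 0.001], [1.0, -0.0, -0.0], [-0.0, 0.001, -1.0]]
ft_force: [-0.0, 0.3, -0.2]
grip_width: 0.0254
gripper_force: 0.0
```

>>> {"name": "move_arm", "arguments": {"plan": "-0.01 0 0 0 0 0 0.025;-0.01 0 0 0 0 0 0.025;-0.01 -0.002 0 0 0 0 0.025;-0.015 -0.003 0 0 0 0 0.025;-0.015 -0.004 0 0 0 0 0.025;-0.015 -0.004 0 0 0 0 0.025;-0.015 -0.004 0 0 0 0 0.025;-0.015 -0.003 0 0 0 0 0.025;-0.01 0 0 0 0 0 0.025"}}

```text
time_s: 10.92
position: [0.5797, -0.082, 0.0993]
tool_rot: [[0.001, 1.0, -0.0], [1.0, -0.001, 0.0], [0.0, -0.0, -1.0]]
ft_force: [-0.1, 2.3, 2.3]
grip_width: 0.0252
gripper_force: 1.2
```

```bash
python3 - <<'E'
from h import *
im,_=viewer.get_image("scene");cv2.imwrite("pics/s5.png",cv2.resize(im[100:400,20:400,::-1],None,fx=2,fy=2))
E
```

```text
(no output)
```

View pics/s5.png

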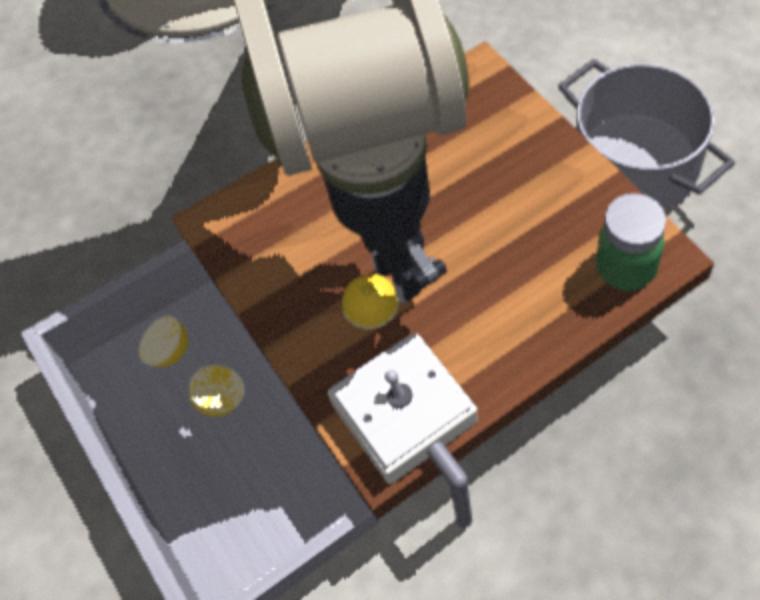

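Lemon a is at crop (370,302), ahead of the fingers and clear of the switch. I finish the sweep.

>>> {"name": "move_arm", "arguments": {"plan": "-0.015 0 0 0 0 0 0.025;-0.02 0 0 0 0 0 0.025;-0.02 0 0 0 0 0 0.025;-0.02 0 0 0 0 0 0.025;-0.02 0 0 0 0 0 0.025;-0.015 0 0 0 0 0 0.025;-0.015 0 0 0 0 0 0.025;-0.01 0 0 0 0 0 0.025;0 0 0 0 0 0 0.025;0 0 0 0 0 0 0.025;0.03 0 -0.01 0 0 0 0.025;0 0 -0.04 0 0 0 0.025"}}

```text
time_s: 12.48
position: [0.579, -0.1833, 0.148]
tool_rot: [[-0.002, 1.0, -0.005], [1.0, 0.002, 0.003], [0.003, -0.005, -1.0]]
ft_force: [0.6, -0.1, 0.2]
grip_width: 0.0252
gripper_force: 0.0
```

>>> {"name": "move_arm", "arguments": {"plan": "0 0 -0.05 0 0 0 0.025;0.04 -0.02 0 0 0 0 0.025;0.04 -0.02 0 0 0 0 0.025;0.04 -0.02 0 0 0 0 0.025;0 0 0 0 0 0 0.025;0 0 0 0 0 0 0.025;0 0 0 0 0 0 0.025;0 0 0 0 0 0 0.025;0 0 0 0 0 0 0.025;0 0 0 0 0 0 0.025;0 0 0 0 0 0 0.025;0 0 0 0 0 0 0.025"}}

```text
time_s: 13.98
position: [0.52, -0.066, 0.1993]
tool_rot: [[-0.0, 1.0, 0.0], [1.0, 0.0, -0.0], [-0.0, 0.0, -1.0]]
ft_force: [0.7, -0.9, 0.5]
grip_width: 0.0248
gripper_force: 0.0
```

```bash
python3 - <<'E'
from h import *
im,_=viewer.get_image("scene");cv2.imwrite("pics/s6.png",cv2.resize(im[100:400,20:400,::-1],None,fx=2,fy=2))
for n,z in(("lemon_a",.02),("jar",.095),("pot",0)):
    for r in pinpoint("scene",n): print(n,round(r["conf"],2),np.round(world("scene",r["pixel"],z),3))
E
```

```text
lemon_a 0.74 [ 0.571 -0.248  0.02 ]
lemon_a 0.71 [ 0.453 -0.27   0.02 ]
lemon_a 0.67 [ 0.526 -0.255  0.02 ]
jar 0.86 [0.691 0.085 0.095]
pot 0.92 [0.565 0.222 0.   ]
```

View pics/s6.png

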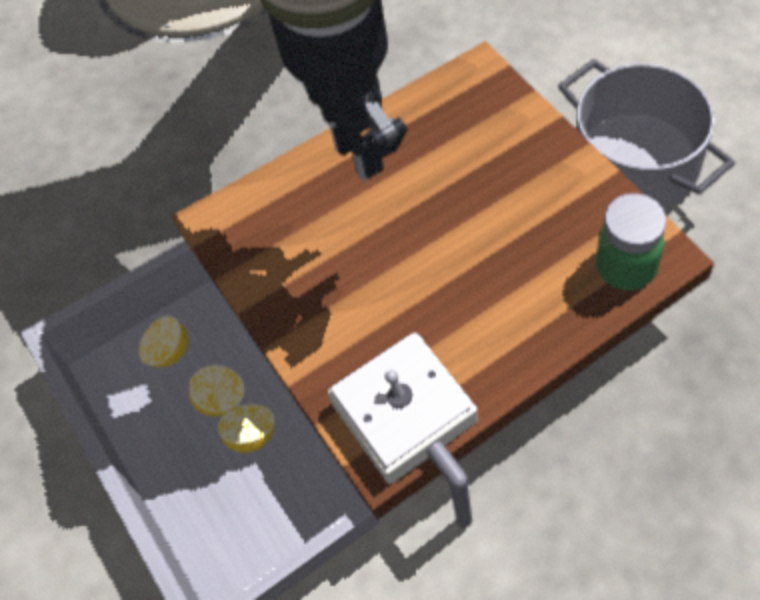

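All three halves are in the tray, at crop (163,342), (216,390) and (246,427). The jar, pot and switch haven't moved. I let things settle, then hand in.

>>> {"name": "move_arm", "arguments": {"plan": "0 0 0 0 0 0 0.025;0 0 0 0 0 0 0.025;0 0 0 0 0 0 0.025;0 0 0 0 0 0 0.025;0 0 0 0 0 0 0.025;0 0 0 0 0 0 0.025;0 0 0 0 0 0 0.025;0 0 0 0 0 0 0.025;0 0 0 0 0 0 0.025;0 0 0 0 0 0 0.025;0 0 0 0 0 0 0.025;0 0 0 0 0 0 0.025"}}

```text
time_s: 15.68
position: [0.52, -0.066, 0.1993]
tool_rot: [[0.0, 1.0, 0.0], [1.0, -0.0, -0.0], [-0.0, 0.0, -1.0]]
ft_force: [0.1, 0.2, 0.5]
grip_width: 0.0248
gripper_force: 0.0
```

>>> {"name": "move_arm", "arguments": {"plan": "0 0 0 0 0 0 0.025;0 0 0 0 0 0 0.025;0 0 0 0 0 0 0.025;0 0 0 0 0 0 0.025;0 0 0 0 0 0 0.025;0 0 0 0 0 0 0.025;0 0 0 0 0 0 0.025;0 0 0 0 0 0 0.025;0 0 0 0 0 0 0.025;0 0 0 0 0 0 0.025;0 0 0 0 0 0 0.025;0 0 0 0 0 0 0.025"}}

```text
time_s: 17.18
position: [0.52, -0.066, 0.1993]
tool_rot: [[0.0, 1.0, -0.0], [1.0, -0.0, 0.0], [0.0, -0.0, -1.0]]
ft_force: [0.8, 0.4, 0.2]
grip_width: 0.025
gripper_force: 0.0
```

```bash
python3 -c "
from rig import env
print(env.close_job())"
```

```text
the job is handed in; nothing more can be done
None
```

I swept all three lemon halves off the board into the scrap tray and handed the job in at about 17 s; the last picture showed all three in the tray and the jar, pot and fan switch unmoved, but the hand-in returned no verdict.

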